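# Unlatch the centrifuge and hold its lid up for unloading

## Robot

A 6-joint arm with a two-finger parallel gripper is mounted at the origin on a cart in front of the work surface, level with it; the furniture and walls round the work are solid. World frame = base frame: x ahead of the robot, y to its left, z up, the work surface at z = 0. Lengths are in mm, angles in rad, forces in N, time in s.
With the tool pointing down it reaches from about 250 to 775 mm from the base axis. Payload 4 kg.
Tool frame: the origin (TCP) lies midway between the tips of the shut fingers; the grasp point (between the pads) lies 19 mm behind it; z points along the fingers, y is the line along which they close (so a half turn about z gives the same grasp; the last joint's range is limited). The gripper opens to 94 mm and grips with 3 to 60 N. Pads are 16 mm wide; open, the fingers measure 119 mm over their backs; the gripper's body (75 mm by 177 mm) begins 78 mm behind the grasp point.
Start: joints at [-1.261, 0.087, 1.371, -0, 1.684, -0.103], TCP at [220.646, -503.821, 205.506] pointing down, gripper open.
Joint ranges: [-3.1, 3.1], [-0.76, 2.03], [0.27, 2.55], [-1.08, 4.22], [0.17, 2.65], [-2.57, 2.57]. Speed limits (rad/s): [2.79, 2.79, 3.14, 3.14, 3.14, 3.14].

## Interface

Orientations are given as a unit quaternion [w, x, y, z].
In Python, from workcell import state, camera, job_done gives the robot as it stands.
- The arm moves only by the shell command python3 -m inch 'ROWS' [FORCE]. ROWS is JSON, a list of rows, each a list of 5 numbers: the closure, from -1 (fully open) to 1 (shut), so that 0 is half open, then the shift along the tool's x, y, z scaled (see below), then the turn about the tool's z scaled (see below). In form: [[hand, tx, ty, tz, yaw], ...]. A call has 1 to 10 rows; each row is the pose to reach, as a shift and turn from the pose commanded when the call began, along the tool's axes at that moment, turning the shorter way round; what a row does not reach only later rows make up. The controller multiplies each number of a shift by 0.5 m and each number of a turn by 2 pi rad. A row lasts 1/12 s, in which the tool goes at most 41.7 mm and 7.16 degrees, less where a joint would pass 70% of its speed; a pose out of reach is approached as far as the arm can. A call with a number of a shift or a turn outside -1 to 1 is refused whole. A call with a gripper value outside its range is refused whole. The fingers move at their own pace and stop on an object; FORCE is the grip in N (left out, the last holds). Time passes only in rows, so rows that repeat a pose let the fingers close. It gives the time, the measured TCP pose, the force, the opening and the grip force at its end, in the units of the state.
- state(): the state, without advancing time (a new reading comes with each control period).
- camera(name): name is "side" or "top"; returns a dict with "img" (420x560x3 uint8, red, green, blue), "fovy" (degrees; the focal length in pixels is half the picture's height over the tangent of half this angle, whatever the lens; pixels are square), "cx", "cy" (the principal point, pixels), "rvec" (rotation vector, rad) and "tvec" (3), from world to camera coordinates, as OpenCV has them. Camera axes: x right, y down, z forward; pixel columns grow to the right and rows downward; lengths in mm; the calibration is good to about 2 mm. A picture is of the moment at which its call begins. There is no depth.
- job_done(): hands the job in; it is judged then, once.
The state is a dict: "time": time; "joint_pos": joint angles; "qd": joint speeds; "joint_torque": joint torques, N m; "tool_pos": TCP position; "tool_rot": TCP orientation; "wrist_force": force on the tool from outside, world axes, zero at the start; "ft_torque": the same for the moment, N m; "gripper_width": opening from 0.0 (shut) to 1.0 (fully open); "grip_force": force on a finger pad.
Only numpy, scipy, OpenCV 4.12 (cv2) and the standard library are available. Lean on these libraries where they do the work, as an engineer would, in place of code of your own. Each camera call takes 0.05 s, during which the arm holds its last target. There are 200 camera calls.

## Task

A colleague is about to take the tubes out of the small bench centrifuge with both hands, but its lid has lost its strut and falls shut by itself. Swing the steel latch lever at the middle of its front forward and well down, clear of the lid, then lift the lid with the gripper to about 60 degrees and finish holding it there, still and by the gripper alone; never raise it past 80 degrees (the hinge is cracked), do not let it fall, and leave the beaker, the wash bottle and the vial standing where they are.

Things in the scene. Friction and masses are not known exactly. Their poses are not given: they have to be found in the camera images.
- centrifuge: White box-shaped bench centrifuge, fixed to the worktop, 190 deep x 220 wide, its deck 121 mm and its shut lid's top 138 mm above the worktop. Origin: centre of its underside. x points from its front (latch, display, dial) to its rear (hinge), y to its left side as one looks along x, z up. Its place and yaw vary.
- lid (a joint): Opening angle of the lid, rad: 0 shut, 1.047 = 60 degrees, stop at 1.75. A plate 180 x 215 x 16 mm with a round clear window, hinged at its rear edge (axis along the centrifuge's y); the front edge rises and swings to the rear. 0.4 to 0.65 kg; opening takes 3 to 5 N up at the handle; hardly any friction: let go below 90 degrees, it falls shut. With the latch hooked on it lifts only 1 to 2 mm.
- latch (a joint): Angle of the latch lever, rad: 0 upright, its nose hooked over the lid's keeper; grows as its upper end swings forward (to the centrifuge's -x, away from the lid) and down; stop at 1.9. The nose is clear from about 0.3; 'well down' is more than 0.6. Light friction (about 0.7 N at the tab): it stays where it is left. Starts at 0 to 0.05.
- lid_handle (a point): Middle of the lid's handle: a round steel bar of diameter 12 mm along the centrifuge's y, its straight part 72 mm long, on a post at each end. In the lid it lies 122 mm ahead of and 42 mm above the hinge axis; with the lid shut its centre is 172 mm above the worktop and 34 mm above the lid's top face. The point turns with the lid.
- lid_hinge (a point): Middle of the lid's hinge axis, 130 mm above the worktop, 83 mm behind the centrifuge's origin.
- latch_tab (a point): Middle of the rolled upper end of the latch lever (diameter 9 mm, 22 mm long along y), 87 mm from the pivot. The lever is a steel blade 18 wide, 5 mm thick, in front of the lid's front edge; upright it stands 33 mm proud of the lid's top face and can be pulled forward from behind; a gap of 60 mm separates it from the handle bar.
- latch_pivot (a point): Middle of the latch lever's pivot axis (along the centrifuge's y), 80 mm above the worktop and 108.5 mm in front of the centrifuge's origin.
- beaker: Bystander: 250 ml glass beaker with spout, 76 x 80 x 95 mm, standing left of the centrifuge. Origin: centre of its underside.
- wash_bottle: Bystander: white wash bottle with blue cap and bent spout, 67 x 97 x 221 mm, right of the centrifuge. Origin: centre of its underside.
- vial: Bystander: black cylindrical vial, diameter 31, height 49 mm, in front of and to the right of the centrifuge. Origin: centre of its underside.

How it is judged (in metres and radians):
On the way, in this order (a step that is already met when the one before it is completed fails the run):
1. the latch lever is swung forward, well clear, while the lid is still down (value of joint latch above 0.6 rad and value of joint lid below 0.1 rad), for 0.2 s.
2. the lid is up at 50 to 70 degrees, on the gripper (value of joint lid between 0.873 and 1.222 rad and value of joint latch above 0.6 rad and contact force between the fingers and lid above 0.4 N), for 0.3 s.
At the end, for the whole second after the job is handed in: The fingers carry the lid (more than 0.4 N between them) at rest between 50 and 70 degrees (0.873 to 1.222 rad, slower than 0.1 rad/s); the latch lever is swung forward by more than 0.6 rad and does not prop the lid; no bystander touches the lid and each stands within 30 mm of its first place (all of step 2 and velocity of joint lid between -0.1 and 0.1 rad/s and contact force between lid and latch below 0.2 N and contact force between lid and beaker below 0.1 N and contact force between lid and wash_bottle below 0.1 N and contact force between lid and vial below 0.1 N and distance of each of beaker, wash_bottle, vial from where it was at the start of the episode below 0.03 m); the arm keeps its last pose, push and grip.
It fails at once if the lid is raised past 80 degrees (value of joint lid above 1.396 rad).
It fails at once if the lid falls (closing faster than 3 rad/s) (velocity of joint lid below -3 rad/s).
It fails at once if the beaker is pushed away or knocked over (distance of beaker from where it was at the start of the episode above 0.03 m or angle between beaker's own z axis and vertical above 0.5 rad).
It fails at once if the wash bottle is pushed away or knocked over (distance of wash_bottle from where it was at the start of the episode above 0.03 m or angle between wash_bottle's own z axis and vertical above 0.5 rad).
It fails at once if the vial is pushed away or knocked over (distance of vial from where it was at the start of the episode above 0.03 m or angle between vial's own z axis and vertical above 0.5 rad).
It also fails if it takes over 45 s, if anything falls off the work surface, if the arm or the gripper's body presses on something with over 40 N, if the wrist force passes 120 N, or if a joint passes its speed limit or range.

## Working session

There is one attempt and no reset: what is moved stays moved. The work goes in short steps, Python scripts to look and compute and a shell command to move; the robot and the scene stay as the last step left them, time stands still between calls to the robot, and variables do not carry over. Pictures are saved under pics/ and viewed, at most 10 in all, crops included, and the job is handed in when it is done.

```bash
mkdir -p pics; cat > h.py <<'E'
import numpy as np,cv2
from workcell import state,camera
from scipy.spatial.transform import Rotation as R
def cam(n):
    c=camera(n);f=210/np.tan(np.radians(c["fovy"])/2)
    c["K"]=np.array([[f,0,c["cx"]],[0,f,c["cy"]],[0,0,1]]);c["Rm"]=cv2.Rodrigues(np.array(c["rvec"],float))[0];c["t"]=np.array(c["tvec"],float);return c
def ray(c,uv):
    d=c["Rm"].T@np.linalg.solve(c["K"],[uv[0],uv[1],1]);return -c["Rm"].T@c["t"],d
def plane(c,uv,z):
    o,d=ray(c,uv);return o+d*(z-o[2])/d[2]
def proj(c,p):
    q=c["K"]@(c["Rm"]@np.array(p,float)+c["t"]);return q[:2]/q[2]
def save(c,name): cv2.imwrite("pics/"+name,c["img"][:,:,::-1])
E
python3 - <<'E'
from h import *
for n in("side","top"):
    c=cam(n);save(c,n+"0.png");print(n,-c["Rm"].T@c["t"],c["fovy"])
s=state();print(s["tool_pos"],s["tool_rot"],s["time"],s["wrist_force"])
E
```

```text
side [   25.87684044 -1199.05800458   954.06947525] 44.94674340199594
top [ 491.36248241   59.11275143 1426.10134423] 50.0392696662635
[ 220.48887061 -503.33652384  204.44866268] [-9.73392070e-04  9.78773470e-01  2.04942756e-01 -1.20077297e-04] 0.1 [-0.29320799  0.05971292  0.85660862]
```

View pics/side0.png

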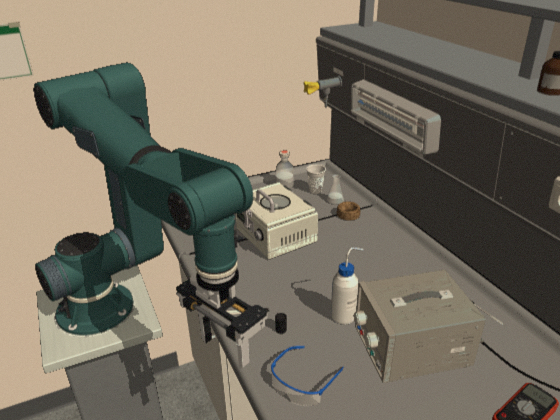

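View pics/top0.png

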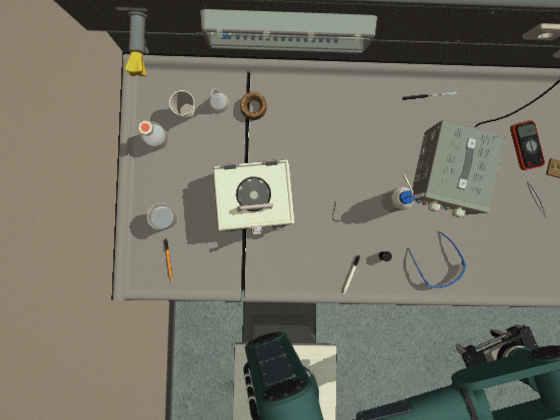

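The top view shows the centrifuge with its lid around (254,195), its handle bar near (254,208), its latch near (257,231) and its hinge lugs near (230,165) and (278,162). The beaker is at (161,217), the wash bottle at (403,198) and the vial at (385,256). I'll zoom in.

```bash
python3 - <<'E'
from h import *
c=cam("top");i=c["img"][145:245,200:310,::-1];cv2.imwrite("pics/t1.png",cv2.resize(i,None,fx=6,fy=6,interpolation=cv2.INTER_CUBIC)[:600])
h=cv2.cvtColor(c["img"],cv2.COLOR_RGB2HSV)
m=((c["img"].min(2)>150)).astype(np.uint8)
m[:150]=0;m[240:]=0;m[:,:205]=0;m[:,300:]=0
k=max(cv2.findContours(m,0,1)[0],key=cv2.contourArea);r=cv2.minAreaRect(k);print(r)
for p in cv2.boxPoints(r): print(p,plane(c,p,138))
for n,p,z in(("beaker",(161,217),95),("wash",(403,198),200),("vial",(385,256),49)):print(n,plane(c,p,z))
E
```

```text
((253.79100036621094, 197.70082092285156), (71.07054901123047, 75.50680541992188), 84.80557250976562)
[212.97543 165.7295 ] [686.79253674 224.36498031 138.        ]
[288.17212 158.89345] [712.15990658   8.6098445  138.        ]
[294.60657 229.67213] [508.31179225 -13.92147312 138.        ]
[219.40988 236.5082 ] [484.31380942 200.00637048 138.        ]
beaker [537.70999958 377.42308883  95.        ]
wash [ 601.02455181 -307.72419377  200.        ]
vial [ 434.73458582 -298.06193168   49.        ]
```

View pics/t1.png

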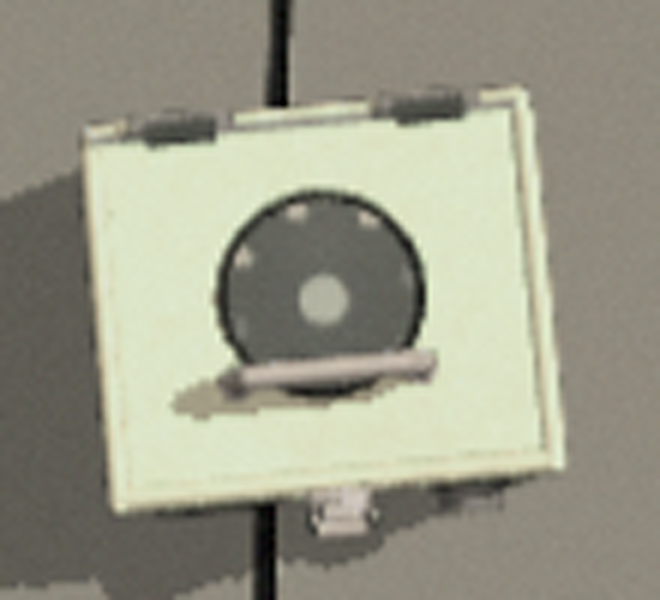

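The crop shows the handle bar from (237.5,208.0) to (272.5,205.3), the latch tab near (257,229), the front edge from (219.5,230) to (293.5,222.5), and the hinge lugs at the rear edge.

```bash
python3 - <<'E'
from h import *
c=cam("top");P=lambda u,v,z:plane(c,(200+u/6,145+v/6),z)
a=P(230,378,172);b=P(435,363,172);print("handle",a,b,(a+b)/2,np.linalg.norm(a-b))
fl=P(120,497,138);fr=P(545,457,138);rl=P(90,140,138);rr=P(510,105,138)
print("lid",fl,fr,rl,rr,np.linalg.norm(fl-fr),np.linalg.norm(rl-rr),np.linalg.norm(fl-rl),np.linalg.norm(fr-rr))
for v in(a-b,fl-fr,rl-rr):print("yaw from y",np.degrees(np.arctan2(-v[0],v[1])))
for v in(rl-fl,rr-fr):print("yaw",np.degrees(np.arctan2(v[1],v[0])))
print("tab",P(343,500,167))
s=cam("side");i=s["img"][170:260,230:330,::-1];cv2.imwrite("pics/s1.png",cv2.resize(i,None,fx=6,fy=6,interpolation=cv2.INTER_CUBIC))
h=(a+b)/2
for y in(6,8):
    e=np.array([np.cos(np.radians(y)),np.sin(np.radians(y)),0]);o=h+39*e;o[2]=0;print(y,"orig",o,"tab",o-108.5*e,"side proj tab",proj(s,o-108.5*e+[0,0,167]),"handle",proj(s,h))
E
```

```text
handle [564.82206802 146.08473305 172.        ] [573.96845798  51.09875271 172.        ] [569.395263    98.59174288 172.        ] 95.42532636530827
lid [509.01666118 199.05277206 138.        ] [532.42408165  -2.63059232 138.        ] [679.40674095 218.34706704 138.        ] [701.4242676   17.56282178 138.        ] 203.0371562021305 201.98783285540125 171.47900484446055 170.20234082125768
yaw from y 5.500167541497662
yaw from y 6.620143770187163
yaw from y 6.257916545398141
yaw 6.460427269087539
yaw 6.813825878208671
tab [509.43705498  92.45137476 167.        ]
6 orig [608.18161692 102.66835295   0.        ] tab [500.27599127  91.32701468   0.        ] side proj tab [245.50565627 202.97586552] handle [264.83930542 195.72486137]
8 orig [608.01571768 104.01949382   0.        ] tab [500.57163222  88.91921236   0.        ] side proj tab [245.88102346 203.300417  ] handle [264.83930542 195.72486137]
```

View pics/s1.png

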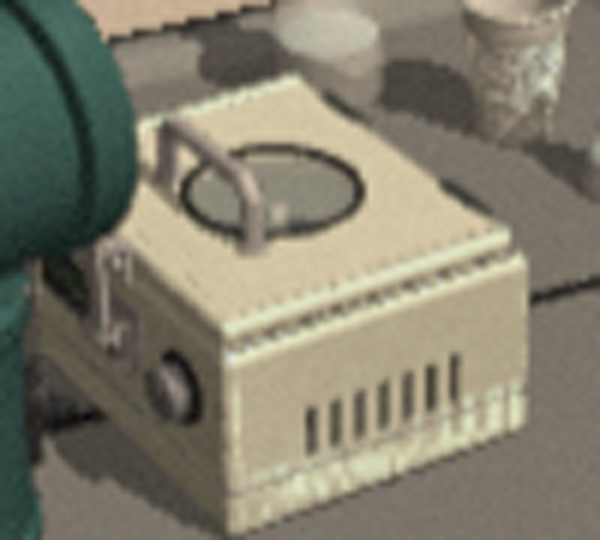

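The side view puts the handle middle at (265.3,195.8), against (264.8,195.7) predicted from the top view, so the pose holds: yaw about 6.4°, origin about (608,103). Next is a helper that turns world targets into move units.

```bash
cat >> h.py <<'E'
YAW=np.radians(6.4);EX=np.array([np.cos(YAW),np.sin(YAW),0]);EY=np.array([-EX[1],EX[0],0])
H=np.array([569.4,98.6,172.]);O=H+39*EX;O[2]=0
def cw(x,y,z): return O+x*EX+y*EY+[0,0,z]   # centrifuge -> world
def to(p,turn=True):
    s=state();q=s["tool_rot"];M=R.from_quat([q[1],q[2],q[3],q[0]]).as_matrix()
    d=M.T@(np.array(p)-s["tool_pos"]);y=M[:,1];a=YAW-np.arctan2(y[1],y[0])
    a=(a+np.pi/2)%np.pi-np.pi/2
    print("p",np.round(p,1),"shift",np.round(d/500,4),"yaw",round(-a/2/np.pi,4))
E
python3 - <<'E'
from h import *
to(cw(-75,0,290)); to([400,-150,290])
E
```

```text
p [533.6  94.6 290. ] shift [ 1.0534 -0.8448 -0.1691] yaw -0.2021
p [ 400 -150  290] shift [ 0.6124 -0.504  -0.1696] yaw -0.2021
```

```bash
python3 -m inch '[[1,0,0,-0.08,0],[1,0.07,-0.06,-0.13,-0.02],[1,0.14,-0.12,-0.17,-0.04],[1,0.21,-0.17,-0.17,-0.06],[1,0.28,-0.23,-0.17,-0.08],[1,0.35,-0.29,-0.17,-0.1],[1,0.42,-0.34,-0.17,-0.12],[1,0.49,-0.4,-0.17,-0.14],[1,0.55,-0.45,-0.17,-0.16],[1,0.61,-0.5,-0.17,-0.18]]' 10; python3 -c "
from h import *
to(cw(-75,0,290)); print(state()['wrist_force'])"
```

```text
time: 1.08
tool_pos: [387.3, -176.1, 290.6]
tool_rot: [0.0, 0.717, 0.697, 0.0]
wrist_force: [0.6, -0.9, -0.3]
gripper_width: 0.328
grip_force: 0.0
p [533.6  94.6 290. ] shift [0.5491 0.2779 0.0012] yaw -0.0221
[ 0.57087831 -0.85950831 -0.30588819]
```

```bash
python3 -m inch '[[1,0.07,0.035,0,-0.01],[1,0.14,0.07,0,-0.02],[1,0.21,0.1,0,-0.02],[1,0.28,0.14,0,-0.02],[1,0.35,0.18,0,-0.02],[1,0.42,0.21,0,-0.02],[1,0.48,0.24,0,-0.02],[1,0.48,0.24,0,-0.02],[1,0.48,0.24,0,-0.02],[1,0.48,0.24,0,-0.02]]'; python3 -c "
from h import *
to(cw(-75,0,290)); c=cam('top');s=cam('side')
a=c['img'][130:260,200:310];b=s['img'][150:280,200:310]
cv2.imwrite('pics/t2.png',cv2.resize(np.hstack([a,b])[:,:,::-1],None,fx=3.6,fy=3.6))"
```

```text
time: 1.92
tool_pos: [514.5, 57.5, 290.3]
tool_rot: [0.0, 0.674, 0.739, -0.001]
wrist_force: [-0.8, -0.3, 0.9]
gripper_width: 0.005
grip_force: 0.0
p [533.6  94.6 290. ] shift [0.0704 0.045  0.0005] yaw -0.003
```

View pics/t2.png

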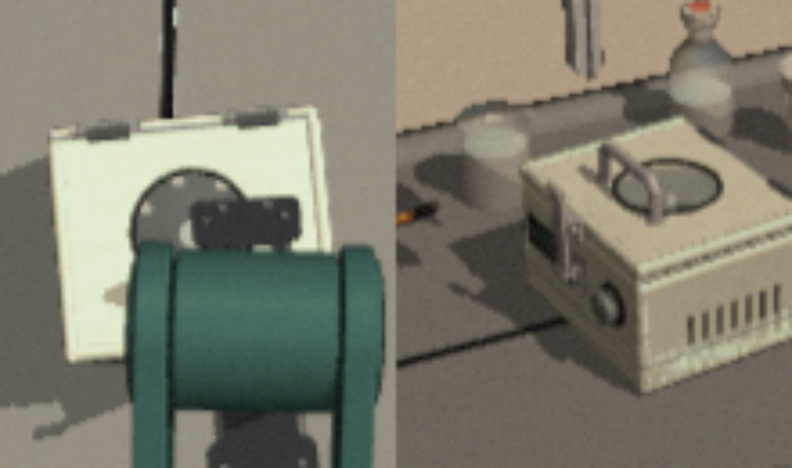

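The side view now shows the tab at about (244,201), within 2 px of the prediction, and the handle clear of it. The shut fingers hang above. I'll move over the gap and descend to z=152.

```bash
python3 -m inch '[[1,0.035,0.022,0,-0.003],[1,0.07,0.045,0,-0.003],[1,0.07,0.045,0,-0.003],[1,0.07,0.045,0.07,-0.003],[1,0.07,0.045,0.14,-0.003],[1,0.07,0.045,0.19,-0.003],[1,0.07,0.045,0.19,-0.003],[1,0.07,0.045,0.19,-0.003]]'; python3 -c "
from h import *
to(cw(-75,0,152)); s=cam('side')
print(proj(s,state()['tool_pos']))
b=s['img'][150:280,200:330]
cv2.imwrite('pics/t3.png',cv2.resize(b[:,:,::-1],None,fx=4.5,fy=4.5))"
```

```text
time: 2.68
tool_pos: [532.8, 93.4, 194.6]
tool_rot: [-0.001, 0.667, 0.745, -0.001]
wrist_force: [1.4, 0.3, 0.3]
gripper_width: 0.004
grip_force: 0.0
p [533.6  94.6 152. ] shift [0.0022 0.0022 0.0852] yaw -0.0003
[254.85154542 191.89817679]
```

View pics/t3.png

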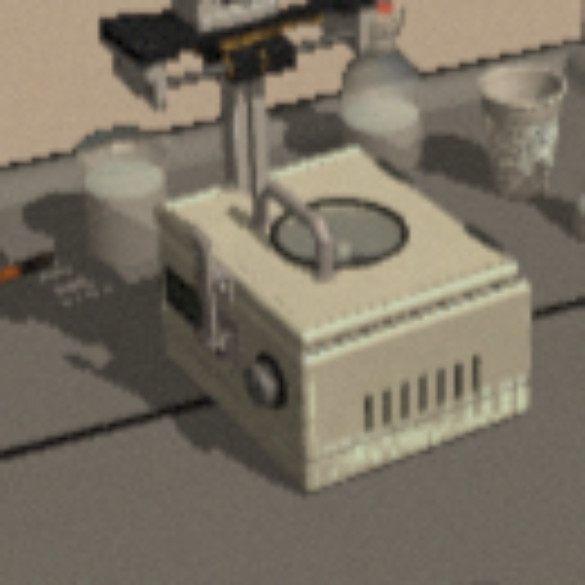

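Fingers are midway between the tab and the bar, tip at about (254.4,192.2) as predicted. Next I descend, then pull forward and down.

```bash
python3 -m inch '[[1,0,0,0.045,0],[1,0,0,0.085,0],[1,0,0,0.085,0],[1,0,-0.03,0.085,0],[1,0,-0.06,0.085,0],[1,0,-0.09,0.085,0],[1,0,-0.11,0.1,0],[1,0,-0.13,0.12,0],[1,0,-0.15,0.14,0],[1,0,-0.17,0.15,0]]'; python3 -m inch '[[1,0,-0.02,0.01,0],[1,0,-0.02,0.01,0],[1,0,-0.02,0.01,0]]';python3 -c "
from h import *
s=cam('side')
b=s['img'][150:280,200:330]
cv2.imwrite('pics/t4.png',cv2.resize(b[:,:,::-1],None,fx=4.5,fy=4.5))"
```

```text
time: 3.57
tool_pos: [451.0, 85.1, 123.4]
tool_rot: [0.002, 0.667, 0.745, 0.002]
wrist_force: [1.0, 0.2, 0.7]
gripper_width: 0.003
grip_force: 0.4
time: 3.82
tool_pos: [440.9, 84.2, 118.2]
tool_rot: [0.002, 0.667, 0.745, 0.002]
wrist_force: [1.2, -0.4, -0.2]
gripper_width: 0.006
grip_force: 0.0
```

View pics/t4.png

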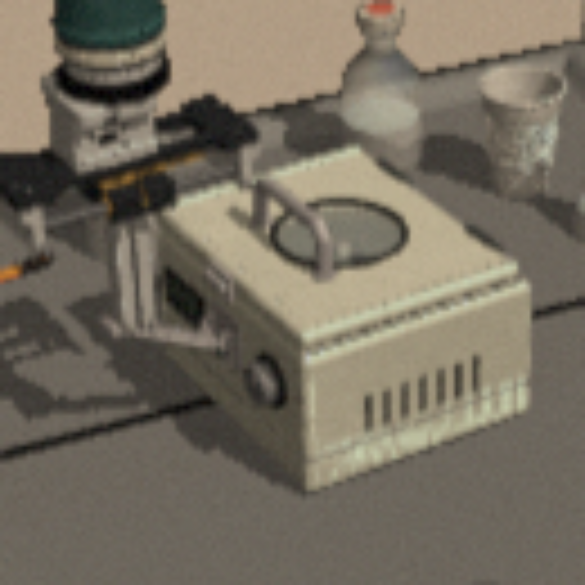

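The lever lies forward and down, its tab at about (110,325) in the crop and its pivot at about (222,340). I'll back off, rise and go over the handle.

```bash
python3 -m inch '[[1,0,0.02,0,0],[1,0,0.02,-0.08,0],[1,0,0.02,-0.16,0],[1,0,0.02,-0.24,0],[0,0,0.06,-0.3,0],[0,0,0.13,-0.3,0],[0,0,0.2,-0.3,0],[0,0,0.26,-0.3,0],[0,0,0.26,-0.3,0],[0,0,0.26,-0.3,0]]';python3 -m inch '[[0,0,0,0,0],[0,0,0,0,0]]';python3 -c "
from h import *
to(H-[0,0,20]);s=cam('side');save(s,'t5.png')
m=s['img'];print(proj(s,H))"
```

```text
time: 4.7
tool_pos: [570.4, 98.7, 263.7]
tool_rot: [-0.001, 0.667, 0.745, -0.001]
wrist_force: [-0.8, -0.0, -1.2]
gripper_width: 0.396
grip_force: 0.0
time: 4.87
tool_pos: [568.4, 98.7, 266.3]
tool_rot: [0.0, 0.667, 0.745, 0.0]
wrist_force: [-0.3, -0.0, 0.1]
gripper_width: 0.495
grip_force: 0.0
p [569.4  98.6 152. ] shift [-0.0005  0.0017  0.2287] yaw -0.0
[264.83962953 195.7234003 ]
```

```bash
python3 -m inch '[[0,0,0,0.06,0],[0,0,0,0.12,0],[0,0,0,0.18,0],[0,0,0,0.229,0],[0,0,0,0.229,0],[0,0,0,0.229,0],[0.5,0,0,0.229,0],[1,0,0,0.229,0],[1,0,0,0.229,0],[1,0,0,0.229,0]]' 30;python3 -m inch '[[1,0,0,0,0],[1,0,0,0,0],[1,0,0,0,0]]';python3 -c "
from h import *
s=cam('side')
b=s['img'][150:280,200:330]
cv2.imwrite('pics/t6.png',cv2.resize(b[:,:,::-1],None,fx=4.5,fy=4.5))"
```

```text
time: 5.75
tool_pos: [569.7, 98.8, 153.0]
tool_rot: [0.001, 0.667, 0.745, 0.001]
wrist_force: [0.5, -0.1, 0.8]
gripper_width: 0.251
grip_force: 0.0
time: 6.0
tool_pos: [570.2, 98.9, 151.9]
tool_rot: [0.001, 0.667, 0.745, 0.001]
wrist_force: [2.7, 0.7, 1.1]
gripper_width: 0.122
grip_force: 30.0
```

View pics/t6.png

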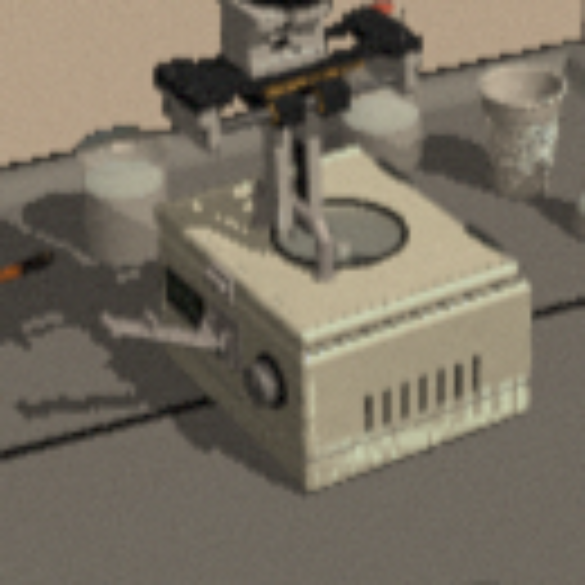

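The bar is in the pads: opening about 11.5 mm, grip 30 N, latch still down. I'll lift along the arc to 30° first.

```bash
python3 -m inch '[[1,0,0.008,-0.021,0],[1,0,0.018,-0.041,0],[1,0,0.03,-0.06,0],[1,0,0.043,-0.078,0],[1,0,0.058,-0.095,0],[1,0,0.075,-0.111,0],[1,0,0.075,-0.111,0],[1,0,0.075,-0.111,0]]' 40
```

```text
time: 6.72
tool_pos: [602.5, 102.7, 205.4]
tool_rot: [-0.003, 0.667, 0.745, -0.004]
wrist_force: [-6.3, -0.8, 1.4]
gripper_width: 0.118
grip_force: 40.0
```

```bash
python3 -m inch '[[1,0,0.017,-0.014,0],[1,0,0.036,-0.026,0],[1,0,0.056,-0.037,0],[1,0,0.077,-0.046,0],[1,0,0.098,-0.053,0],[1,0,0.12,-0.058,0],[1,0,0.12,-0.058,0],[1,0,0.12,-0.058,0],[1,0,0.12,-0.058,0],[1,0,0.12,-0.058,0]]' 40; python3 -m inch '[[1,0,0,0,0],[1,0,0,0,0],[1,0,0,0,0],[1,0,0,0,0],[1,0,0,0,0]]';python3 -c "
from h import *
d=(state()['tool_pos']-(H-[0,0,20]));a=122-d@EX;b=42+d[2];print(a,b,np.hypot(a,b),np.degrees(np.arctan2(b,a))-19)
s=cam('side')
b=s['img'][120:250,200:330]
cv2.imwrite('pics/t7.png',cv2.resize(b[:,:,::-1],None,fx=4.5,fy=4.5))"
```

```text
time: 7.55
tool_pos: [665.0, 109.8, 238.8]
tool_rot: [0.001, 0.666, 0.746, 0.001]
wrist_force: [-2.7, -0.3, 8.0]
gripper_width: 0.118
grip_force: 40.0
time: 7.97
tool_pos: [664.9, 109.8, 238.7]
tool_rot: [0.001, 0.666, 0.746, 0.001]
wrist_force: [-3.2, -0.1, 7.8]
gripper_width: 0.117
grip_force: 40.0
25.803310900059387 128.74529223077087 131.3056020320219 59.666853946863085
```

View pics/t7.png

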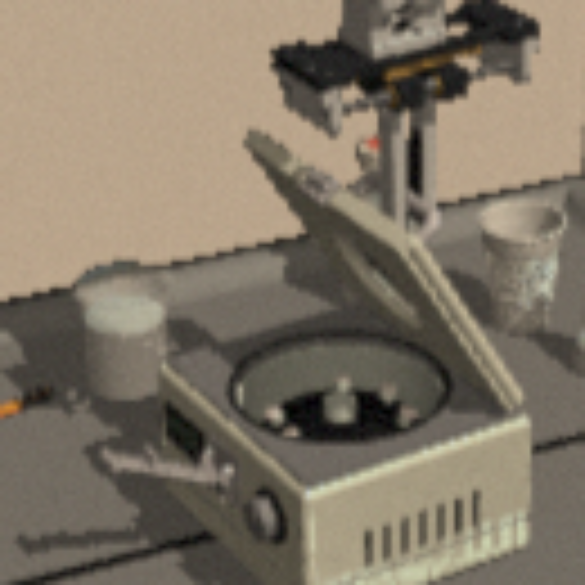

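The lid stands open on the gripper with the latch still down. Its front edge in the crop has one end at about (255,135), i.e. (256.7,150) in the full picture. I'll check the angle against that.

```bash
python3 -c "
from h import *
s=cam('side')
for t in (50,55,60,65,70):
    r=np.radians(t);f=lambda y:cw(83-180*np.cos(r)+8*np.sin(r),y,130+180*np.sin(r)+8*np.cos(r))
    print(t,[np.round((proj(s,f(y))-[200,120])*4.5) for y in(107,-107)])
print(state()['wrist_force'],state()['time'])"
```

```text
50 [array([228., 152.]), array([386., 267.])]
55 [array([243., 137.]), array([403., 250.])]
60 [array([259., 122.]), array([421., 234.])]
65 [array([276., 109.]), array([439., 219.])]
70 [array([294.,  98.]), array([458., 206.])]
[-3.07556279  0.35821354  8.68068367] 8.0667
```

The lid corners at about (250,130) and (412,235) give 57–60°, and the pose is steady. I'm handing in.

```bash
python3 -c "
from workcell import job_done
print(job_done())"
```

```text
the job is handed in; nothing more can be done
None
```

I handed the job in with the latch swung well down and the gripper holding the lid still at about 58–60°; the beaker, wash bottle and vial were never approached, and the judge's verdict was not shown.

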